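# Close the bench tumbler and hold its sprung keeper arm at the stop

### The arm

A 6-joint arm with a two-finger parallel gripper is mounted at the origin on the work surface. World frame = base frame: x ahead of the robot, y to its left, z up, the work surface at z = 0. Lengths are in mm, angles in rad, forces in N, time in s.
With the tool pointing down it reaches from about 325 to 750 mm from the base axis. Payload 7.6 kg.
Tool frame: the origin (TCP) lies at the very end of the fingers, on their centre line; the grasp point (between the pads) lies 19 mm behind it; z points along the fingers, y is the line along which they close (so a half turn about z gives the same grasp; the last joint's range is limited). The gripper opens to 85 mm and grips with 20 to 120 N. Pads are 22 mm wide; open, the fingers measure 114 mm over their backs; the gripper's body (76 mm by 85 mm) begins 54 mm behind the grasp point. The pads swing forward as they close: fully open they stand 13 mm farther back than shut.
Start: joints at [-1.305, 0.052, 1.401, -0, 1.689, -0.07], TCP at [173.025, -495.689, 231.323] pointing down, gripper open.
Joint ranges: [-2.9, 2.9], [-0.91, 2.17], [0.12, 2.37], [-1.06, 4.2], [0.26, 2.73], [-2.93, 2.93]. Speed limits (rad/s): [2.57, 2.57, 3.01, 3.14, 3.14, 3.14].

### API

Orientations are given as a unit quaternion [w, x, y, z].
In Python, from rig import get_obs, optics, order gives the robot as it stands.
- The arm moves only by the shell command python3 -m jog 'ROWS' [FORCE]. ROWS is JSON, a list that holds one entry, the list of rows, each a list of 5 numbers: the closure, from -1 (fully open) to 1 (shut), then the shift along the tool's x, y, z in mm, then the turn about the tool's z in degrees. In form: [[[hand, dx, dy, dz, yaw], ...]]. A call has 1 to 8 rows; each row shifts and turns the commanded pose from where the row before left it, along the tool's axes as they then stand; what a row does not reach is not made up. A row lasts 1/12 s, in which the tool goes at most 41.7 mm and 7.16 degrees, less where a joint would pass 70% of its speed; a pose out of reach is approached as far as the arm can. A call is refused whole if a number of a shift passes 41.7 or a number of a turn 7.16, either way. A call with a gripper value outside its range is refused whole. The fingers move at their own pace and stop on an object; FORCE is the grip in N (left out, the last holds). Time passes only in rows, so rows that do not move let the fingers close. It gives the time, the measured TCP pose, the force, the opening and the grip force at its end, in the units of the state.
- get_obs(): the state, without advancing time (a new reading comes with each control period).
- optics.snapshot(name): name is "side" or "top" or "wrist"; returns a dict with "pixels" (420x560x3 uint8, blue, green, red), "depth" (420x560 float32, mm along the optical axis (not along the pixel's ray), 0 where there is no reading), "mtx" (3x3 intrinsics, pixels), "camera_from_world" (4x4, takes a point from world to camera coordinates); the wrist camera has in their place "hand_eye" (4x4, takes a point from camera to tool coordinates, whose origin is the TCP and whose axes are the flange's). Camera axes: x right, y up, looking along -z (the intrinsics and any distortion apply to the point x, -y, -z); pixel columns grow to the right and rows downward; lengths in mm; the calibration is good to about 2 mm. A picture is of the moment at which its call begins: read the wrist's pose just before it.
- order.sign_off(): hands the job in; it is judged then, once.
The state is a dict: "clock": time; "q": joint angles; "joint_velocities": joint speeds; "tau": joint torques, N m; "ee_pos": TCP position; "ee_rot": TCP orientation; "contact_force": force on the tool from outside, world axes, zero at the start; "moment": the same for the moment, N m; "opening": opening from 0.0 (shut) to 1.0 (fully open); "grip_force": force on a finger pad.
Only numpy, scipy, OpenCV 4.12 (cv2) and the standard library are available. Lean on these libraries where they do the work, as an engineer would, in place of code of your own. Each camera call takes 0.05 s, during which the arm holds its last target. There are 200 camera calls.

### The job

The lid of the bench tumbler is only resting on its bowl: press it down until it is fully home and level. Then swing the sprung keeper arm over the lid, against its spring, all the way to its stop, and finish while still holding it there with the gripper (it springs back if let go), so that I can drop in the locking pin. Leave the other things on the bench alone.

Things in the scene. Friction and masses are not known exactly. Their poses are not given: they have to be found in the camera images.
- tumbler: The small vibratory tumbler: grey housing 180 x 225 mm, 50 mm high, standing fast on the bench, with a round black open bowl on it (outer diameter 124 mm, rim 120 mm above the bench). Its origin lies at bench height under the bowl's centre; z is up, +y points from the bowl's centre to the pivot post of the keeper arm, which stands 95 mm from the bowl's centre. It may stand turned by up to about 50 degrees.
- rim_center (a point): Centre of the bowl's rim, level with its upper edge.
- lid_top (a point): Centre of the flat upper face of the loose round grey lid: flange diameter 132 mm and 6 mm thick, with a plug beneath that fits into the bowl. It starts resting on three sprung ball catches in the bowl's mouth, about 12 mm too high; pressed straight down near its centre with about 10 to 15 N it snaps past them, and is home when its flange lies on the rim: upper face 6 mm above the rim, level. A harder push does no harm.
- keeper (a joint): Angle of the keeper arm about its upright pivot, in rad: 0 = sprung back, clear of the lid (start); 1.2 = at its fixed stop, where the arm points straight from the pivot across the lid's centre. It grows anticlockwise seen from above. The spring always drives it back: about 0.24 N m at 0, 0.72 N m at 1.2 (some 7 N at the handle). Its bar passes 4 mm above a seated lid and is blocked by a lid that is not home.
- keeper_pivot (a point): On the pivot axis of the keeper arm, at the height of the bar's upper face (140 mm above the bench).
- keeper_handle (a point): Middle of the keeper's handle: an upright round black peg, 16 mm in diameter and 46 mm high, standing on the upper face of the steel bar (18 mm wide, 10 mm thick, 122 mm long), 105 mm from the pivot axis. This point is 23 mm above the bar's upper face and 163 mm above the bench.
- screwdriver_mid (a point): A screwdriver lying on the bench; a bystander. Point near its middle.
- toy_mid (a point): A wooden toy car, 110 mm long; a bystander. Point at its middle.
- offcut_mid (a point): A wood offcut, 50 x 80 x 45 mm; a bystander. Point at its middle.
There are look-alikes about, which are no part of the job. There is more than one size of the part that bears lid_top; the job needs the smallest.

How it is judged (in metres and radians):
On the way:
1. the lid is pressed home and level while the keeper is still back (z of lid_top in the frame of rim_center below 0.0085 m and horizontal distance between lid_top and rim_center below 0.005 m and angle between lid_top's own z axis and vertical below 0.035 rad and value of joint keeper below 0.4 rad), for 0.2 s.
At the end, for the whole second after the job is handed in: The lid is home: its upper face less than 8.5 mm above the rim (6 mm when seated), within 5 mm of centre and tilted less than 2 degrees; the keeper arm stands still within 0.07 rad of its stop (joint above 1.13) and the gripper's fingers bear on it with more than 2 N (z of lid_top in the frame of rim_center below 0.0085 m and horizontal distance between lid_top and rim_center below 0.005 m and angle between lid_top's own z axis and vertical below 0.035 rad and value of joint keeper above 1.13 rad and velocity of joint keeper between -0.1 and 0.1 rad/s and contact force between the fingers and keeper above 2 N); the arm keeps its last pose, push and grip.
It fails at once if a bystander is moved by more than 20 mm (distance of any of screwdriver_mid, toy_mid, offcut_mid from where it was at the start of the episode above 0.02 m).
It also fails if it takes over 48 s, if anything falls off the work surface, if the arm or the gripper's body presses on something with over 40 N, if the wrist force passes 120 N, or if a joint passes its speed limit or range.

## Working session

There is one attempt and no reset: what is moved stays moved. The work goes in short steps, Python scripts to look and compute and a shell command to move; the robot and the scene stay as the last step left them, time stands still between calls to the robot, and variables do not carry over. Pictures are saved under pics/ and viewed, at most 10 in all, crops included, and the job is handed in when it is done.

```bash
mkdir -p pics
cat > h.py <<'E'
import numpy as np, cv2
from rig import get_obs, optics, order
def cloud(s, T=None):
    d=s["depth"]; K=np.array(s["mtx"]); v,u=np.indices(d.shape)
    x=(u-K[0,2])/K[0,0]*d; y=(v-K[1,2])/K[1,1]*d
    P=np.stack([x,-y,-d,np.ones_like(d)],-1)
    M=np.linalg.inv(np.array(s["camera_from_world"])) if T is None else T
    W=(P@M.T)[...,:3]; W[d<=0]=np.nan
    return W
E
python3 - <<'E'
from h import *
import pickle
a={}
for n in("top","side"):
    s=optics.snapshot(n); a[n]=s; print(n,s["mtx"],s["camera_from_world"],[k for k in s])
cv2.imwrite("pics/a_top.png",a["top"]["pixels"]); cv2.imwrite("pics/a_side.png",a["side"]["pixels"])
pickle.dump(a,open("a.pkl","wb"))
print(get_obs())
E
```

```text
top [[446.1654861    0.         269.54805239]
 [  0.         446.1654861  214.0200644 ]
 [  0.           0.           1.        ]] [[-1.63622287e-02 -9.99604193e-01 -2.28852719e-02  2.26173420e+01]
 [ 9.80977912e-01 -2.04767794e-02  1.93036362e-01 -5.39949808e+02]
 [-1.93428573e-01 -1.92914412e-02  9.80924680e-01 -1.21770021e+03]
 [ 0.00000000e+00  0.00000000e+00  0.00000000e+00  1.00000000e+00]] ['pixels', 'depth', 'mtx', 'camera_from_world']
side [[486.11381319   0.         293.72950703]
 [  0.         486.11381319 211.95707908]
 [  0.           0.           1.        ]] [[-9.48448538e-01 -3.16448090e-01 -1.74922219e-02  5.08537195e+02]
 [ 1.90683403e-01 -6.13854839e-01  7.66043130e-01 -1.72332658e+02]
 [-2.53150570e-01  7.23217010e-01  6.42551123e-01 -1.29742734e+03]
 [ 0.00000000e+00  0.00000000e+00  0.00000000e+00  1.00000000e+00]] ['pixels', 'depth', 'mtx', 'camera_from_world']
{'clock': 0.1, 'q': array([-1.30528957e+00,  5.27665701e-02,  1.40160874e+00, -9.00691445e-06,
        1.68861279e+00, -7.03059333e-02]), 'joint_velocities': array([-0.0010502 , -0.00135963, -0.00115504, -0.00015855, -0.00063034,
        0.00083846]), 'tau': array([ 7.10028726e-04, -3.82583535e+01, -3.60985279e+01, -6.59431498e-05,
        4.74775050e-03, -2.63717641e-05]), 'ee_pos': array([ 172.95264377, -495.41034307,  230.56772365]), 'ee_rot': array([-6.93968005e-04,  9.85936664e-01,  1.67117944e-01, -7.24414442e-05]), 'contact_force': array([ 0.22402979, -0.65138803, -0.63308689]), 'moment': array([0.01055057, 0.01080427, 0.00865275]), 'grip_force': 0.0, 'opening': 1.0002833306139272}
```

View pics/a_top.png

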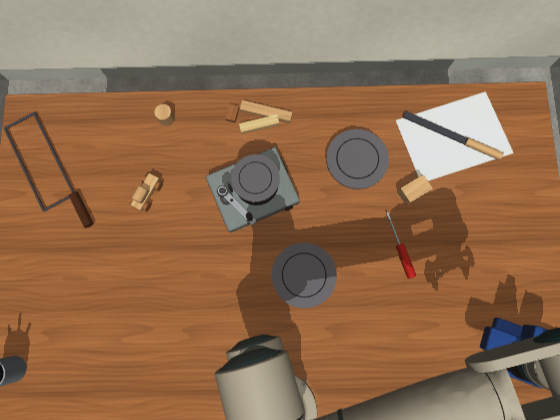

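View pics/a_side.png

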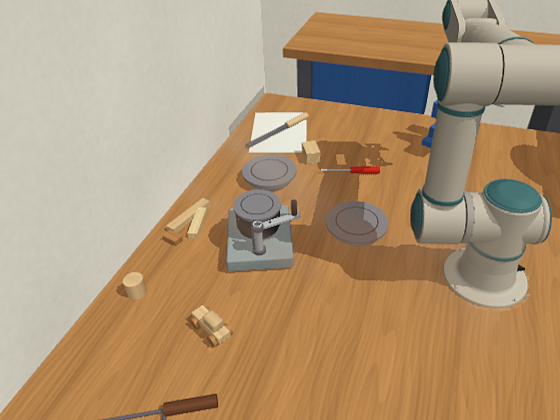

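The top view shows the tumbler at about (253,188): lid on the bowl at (255,178), pivot at (223,190), keeper arm running to its handle near (249,216). The two larger lids at (357,158) and (304,275) lie on the bench and are look-alikes. The side view shows the pivot at (257,228) and the black handle at (294,207).

Run:
```python
from h import *
import pickle
a=pickle.load(open("a.pkl","rb"))
for n,box in(("top",(200,140,310,240)),("side",(215,180,305,275))):
    s=a[n]; W=cloud(s); u0,v0,u1,v1=box
    C=W[v0:v1,u0:u1]; I=s["pixels"][v0:v1,u0:u1].astype(int)
    Z=C[...,2]; print(n, np.histogram(Z[np.isfinite(Z)],bins=np.arange(-5,200,5)))
    m=(Z>132)&(Z<149)
    nn,l,st,ce=cv2.connectedComponentsWithStats(m.astype(np.uint8))
    for i in range(1,nn):
        if st[i,4]>25:
            p=C[l==i]; c,r=cv2.minEnclosingCircle(p[:,:2].astype(np.float32)); print("comp",st[i],p.mean(0).round(1),c,r,np.median(p[:,2]))
    h=(Z>155)&(Z<200)
    p=C[h]; print("high",len(p)); print(np.c_[p,I[h]].round(0)[:60] if len(p)<200 else p.mean(0))
    hs=(Z>35)&(Z<60); p=C[hs][:,:2].astype(np.float32)
    print("housing",cv2.minAreaRect(p))
    cv2.imwrite(f"pics/b_{n}.png",cv2.resize(s["pixels"][v0:v1,u0:u1],None,fx=5,fy=5,interpolation=cv2.INTER_CUBIC))
```

```text
top (array([2577, 3147,  254,    2,   11,   23,   22,   21,   44,  104, 1036,
       1118,   80,   15,    5,   17,   17,   15,   25,    7,   18,   15,
         15,    4,    7,    1,    6,  251, 1394,  479,   41,   10,    5,
          1,    3,    2,    2,    8,   20,    2]), array([ -5,   0,   5,  10,  15,  20,  25,  30,  35,  40,  45,  50,  55,
        60,  65,  70,  75,  80,  85,  90,  95, 100, 105, 110, 115, 120,
       125, 130, 135, 140, 145, 150, 155, 160, 165, 170, 175, 180, 185,
       190, 195]))
comp [  31   15   49   47 1797] [623.   48.9 137.7] (623.8760986328125, 48.35167694091797) 66.06548309326172 137.62600576532031
comp [ 17  46  40  40 339] [554.8 106.3 141.1] (547.253173828125, 101.64193725585938) 68.87071990966797 141.17050181244826
high 43
[[577. 138. 155. 140. 140. 138.]
 [518.  67. 186.  31.  33.  38.]
 [518.  65. 186.  25.  28.  33.]
 [518.  62. 186.  26.  29.  34.]
 [518.  60. 187.  30.  33.  37.]
 [516.  70. 183.  52.  52.  55.]
 [515.  67. 187.  27.  29.  33.]
 [515.  65. 188.  27.  28.  33.]
 [515.  62. 188.  27.  28.  34.]
 [514.  59. 190.  28.  30.  36.]
 
[... 3232 characters left out ...]
[513.  66. 171.  51.  60.  72.]
 [510.  68. 172.  54.  62.  75.]
 [507.  67. 172.  53.  61.  73.]
 [505.  65. 171.  58.  68.  83.]
 [517.  69. 169.  50.  67.  92.]
 [515.  68. 168.  45.  51.  60.]
 [513.  68. 168.  48.  56.  69.]
 [508.  72. 173.  53.  62.  74.]
 [508.  64. 167.  52.  60.  71.]
 [507.  61. 165.  55.  67.  82.]
 [518.  69. 165.  49.  64.  89.]
 [514.  71. 167.  42.  48.  56.]
 [511.  72. 168.  49.  57.  69.]
 [509.  69. 167.  50.  57.  70.]
 [507.  67. 166.  52.  58.  70.]
 [506.  63. 163.  51.  57.  68.]
 [517.  70. 163.  50.  72. 104.]
 [515.  69. 162.  43.  46.  55.]]
housing ((645.90380859375, -6.7793426513671875), (186.50143432617188, 383.8525390625), 20.329994201660156)
```

View pics/b_top.png

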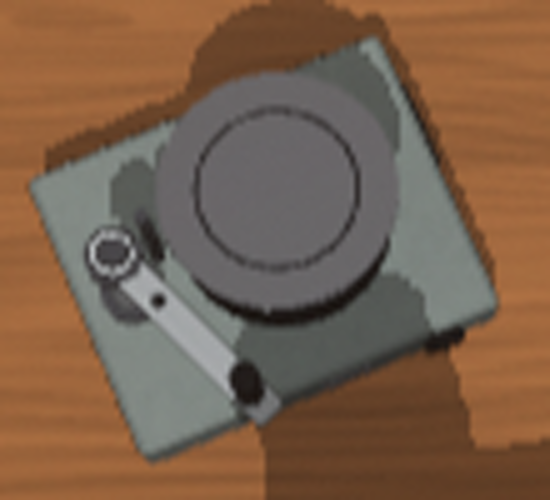

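Geometry agrees: lid centre (623.9, 48.4), r 66 mm; handle (512, 64); the housing angle puts the pivot at (588, 136), which is 104.8 mm from the handle with 1.20 rad to the stop. Next I move over the lid with the fingers shut.

```bash
python3 -m jog '[[[1,30.2,-18.2,0,0],[1,30.2,-18.2,0,0],[1,30.2,-18.2,0,0],[1,30.2,-18.2,0,0],[1,30.2,-18.2,0,0],[1,30.2,-18.2,0,0],[1,30.2,-18.2,0,0],[1,30.2,-18.2,0,0]]]' 60
python3 -m jog '[[[1,30.2,-18.2,0,0],[1,30.2,-18.2,0,0],[1,30.2,-18.2,0,0],[1,30.2,-18.2,0,0],[1,30.2,-18.2,0,0],[1,30.2,-18.2,0,0],[1,30.2,-18.2,0,0],[1,30.2,-18.2,0,0]]]'
python3 -m jog '[[[1,30.2,-18.2,0,0],[1,30.2,-18.2,0,0],[1,30.2,-18.2,0,0],[1,30.2,-18.2,0,0],[1,0,0,0,0],[1,0,0,0,0]]]'
```

```text
clock: 0.77
ee_pos: [353.8, -277.0, 231.1]
ee_rot: [-0.0, 0.986, 0.167, -0.0]
contact_force: [0.9, 0.6, -1.2]
opening: 0.0
grip_force: 0.0
clock: 1.43
ee_pos: [534.0, -59.8, 230.8]
ee_rot: [-0.0, 0.986, 0.167, -0.0]
contact_force: [0.2, -0.1, 1.0]
opening: 0.001
grip_force: 0.0
clock: 1.93
ee_pos: [623.5, 48.5, 229.4]
ee_rot: [-0.0, 0.986, 0.168, -0.001]
contact_force: [0.1, 0.2, -0.1]
opening: -0.002
grip_force: 0.0
```

```bash
python3 -m jog '[[[1,0,0,25,0],[1,0,0,25,0],[1,0,0,20,0],[1,0,0,12,0],[1,0,0,6,0],[1,0,0,4,0],[1,0,0,2,0]]]'
python3 -m jog '[[[1,0,0,2,0],[1,0,0,2,0],[1,0,0,2,0],[1,0,0,2,0],[1,0,0,2,0],[1,0,0,0,0]]]'
```

```text
clock: 2.52
ee_pos: [623.6, 46.6, 138.0]
ee_rot: [0.0, 0.986, 0.167, 0.001]
contact_force: [0.2, 0.6, 0.8]
opening: -0.006
grip_force: 0.0
clock: 3.02
ee_pos: [623.5, 47.0, 127.6]
ee_rot: [0.0, 0.986, 0.167, 0.0]
contact_force: [-0.5, 0.4, -0.9]
opening: -0.003
grip_force: 0.0
```

```bash
python3 -m jog '[[[1,0,0,1,0],[1,0,0,1,0],[1,0,0,1,0],[1,0,0,1,0],[1,0,0,1,0],[1,0,0,0,0],[1,0,0,0,0]]]'
```

```text
clock: 3.6
ee_pos: [623.4, 47.0, 126.0]
ee_rot: [0.0, 0.986, 0.167, 0.001]
contact_force: [-10.3, -1.4, 18.4]
opening: -0.001
grip_force: 9.0
```

```bash
python3 -m jog '[[[1,0,0,2,0],[1,0,0,1,0],[1,0,0,0,0],[1,0,0,0,0]]]'
python3 -m jog '[[[1,0,0,-8,0],[1,0,0,-16,0],[1,0,0,-30,0],[1,0,0,-30,0],[1,0,0,0,0]]]'
python3 - <<'E'
from h import *
o=get_obs(); s=optics.snapshot("side"); W=cloud(s)
c=[623.9,48.4]
r=np.hypot(W[...,0]-c[0],W[...,1]-c[1])
m=(r<68)&(W[...,2]>115)&(W[...,2]<150)
p=W[m]; A=np.c_[p[:,0]-c[0],p[:,1]-c[1],np.ones(len(p))]
f=np.linalg.lstsq(A,p[:,2],rcond=None)[0]; print("plane",f,len(p)); 
print(cv2.minEnclosingCircle(p[p[:,2]>120][:,:2].astype(np.float32)))
h=(W[...,2]>165)&(W[...,2]<195)&(np.hypot(W[...,0]-512,W[...,1]-64)<20); print("handle",np.nanmedian(W[h],0),h.sum())
b,g=(W[...,2]>45)&(W[...,2]<55)&(r<160),0
print("housing z",np.median(W[b][:,2]),o["ee_pos"])
cv2.imwrite("pics/c.png",cv2.resize(s["pixels"][130:290,180:400],None,fx=3,fy=3))
E
```

```text
clock: 3.93
ee_pos: [623.5, 47.0, 125.9]
ee_rot: [0.0, 0.986, 0.167, 0.002]
contact_force: [-18.1, -0.4, 31.8]
opening: 0.002
grip_force: 15.6
clock: 4.35
ee_pos: [625.4, 47.0, 210.7]
ee_rot: [0.001, 0.986, 0.167, 0.005]
contact_force: [0.7, 0.2, 1.4]
opening: -0.002
grip_force: 0.0
plane [-3.28410058e-03 -4.50682184e-03  1.27807872e+02] 1150
((624.7266845703125, 48.172176361083984), 67.57794952392578)
handle [511.60500717  67.772025   180.63326727] 57
housing z 51.242061420330515 [625.43369692  47.04251507 210.68492201]
```

View pics/c.png

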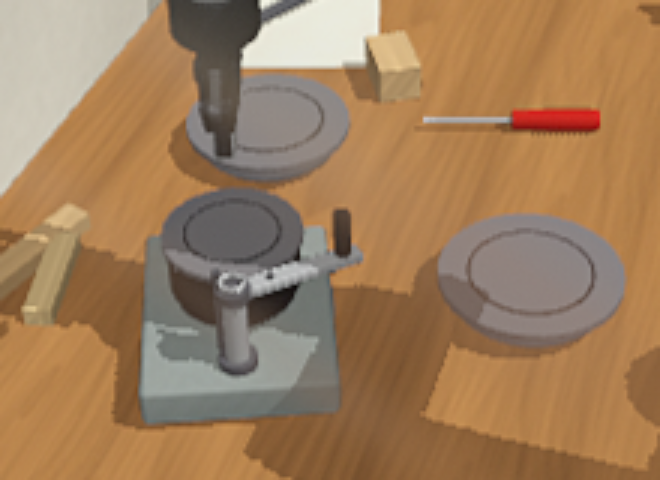

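The crop shows the lid down on the bowl (crop (232,230)), level (tilt below 0.5°, 11.5 mm lower than before), with the keeper still back and the handle at crop (342,232). Next I go above the handle, open and turn to line up with the bar.

```bash
python3 -m jog '[[[-1,-25.4,-13.4,0,0],[-1,-25.4,-13.4,0,0],[-1,-25.4,-13.4,0,0],[-1,-25.4,-13.4,0,0],[-1,0,0,0,-6.1],[-1,0,0,0,-6.1],[-1,0,0,0,-6.1],[-1,0,0,0,-6.1]]]'
python3 -m jog '[[[-1,0,0,0,0],[-1,0,0,0,0]]]'
python3 - <<'E'
from h import *
from scipy.spatial.transform import Rotation as R
o=get_obs(); q=o["ee_rot"]; M=R.from_quat([*q[1:],q[0]]).as_matrix()
print(M.round(3), M.T@(np.array([512,64,152])-o["ee_pos"]),np.degrees(np.arctan2(M[1,0],M[0,0])),o["q"])
s=optics.snapshot("wrist"); T=np.eye(4); T[:3,:3]=M; T[:3,3]=o["ee_pos"]
W=cloud(s,T@np.array(s["hand_eye"]))
h=(W[...,2]>180)&(W[...,2]<192)&(np.hypot(W[...,0]-512,W[...,1]-64)<16)
print(h.sum(), cv2.minEnclosingCircle(W[h][:,:2].astype(np.float32)) if h.sum() else 0, np.median(W[h],0))
cv2.imwrite("pics/d.png",s["pixels"])
E
```

```text
clock: 5.07
ee_pos: [509.1, 64.2, 202.0]
ee_rot: [-0.0, 0.927, 0.374, -0.001]
contact_force: [0.2, 1.1, 0.3]
opening: 0.999
grip_force: 0.0
clock: 5.23
ee_pos: [509.4, 64.1, 202.2]
ee_rot: [-0.0, 0.929, 0.37, -0.001]
contact_force: [0.1, -0.4, 1.0]
opening: 1.001
grip_force: 0.0
[[ 0.726  0.688 -0.002]
 [ 0.688 -0.726 -0.   ]
 [-0.001 -0.001 -1.   ]] [ 1.89213113  1.91287047 50.23221916] 43.456270446026465 [ 5.33036648e-02  3.09219690e-02  1.48035433e+00 -1.18692358e-04
  1.63202626e+00  8.65638532e-01]
728 ((511.1252746582031, 63.77302169799805), 8.134560585021973) [512.16619203  64.42397998 185.98468021]
```

View pics/d.png

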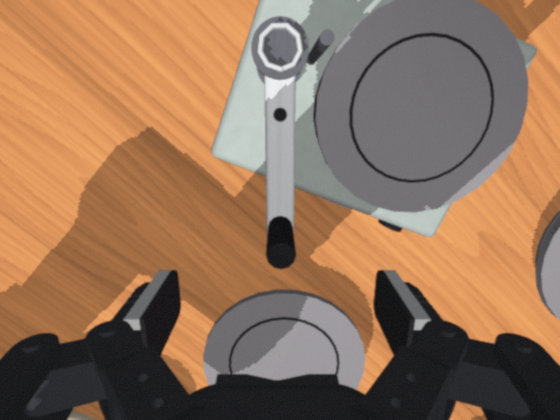

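The wrist picture shows the handle top at about (281,255), midway between the open fingers, with the bar running straight up to the pivot at (280,45). The handle measures (511.1, 63.8) with radius 8.1 mm, as it should be. Next I go down and grip.

```bash
python3 -m jog '[[[-1,1.3,1.4,8,0],[-1,0,0,14,0],[-1,0,0,14,0],[-1,0,0,12,0],[-1,0,0,0,0]]]'
python3 -m jog '[[[1,0,0,0,0],[1,0,0,0,0],[1,0,0,0,0],[1,0,0,0,0],[1,0,0,0,0],[1,0,0,0,0]]]' 50
```

```text
clock: 5.7
ee_pos: [510.2, 63.9, 151.6]
ee_rot: [-0.001, 0.929, 0.371, -0.003]
contact_force: [-0.7, -0.0, -0.4]
opening: 0.996
grip_force: 0.0
clock: 6.2
ee_pos: [512.0, 63.9, 155.9]
ee_rot: [0.0, 0.928, 0.372, 0.001]
contact_force: [0.1, -1.1, 2.2]
opening: 0.169
grip_force: 48.7
```

```bash
python3 -m jog '[[[1,0.5,10.5,0,-5.7],[1,0.5,10.5,0,-5.7],[1,0.5,10.5,0,-5.7],[1,0.5,10.5,0,-5.7],[1,0.5,10.5,0,-5.7],[1,0.5,10.5,0,-5.7],[1,0,0,0,0]]]'
python3 - <<'E'
from h import *
o=get_obs(); d=o["ee_pos"][:2]-[588,136.3]; print(np.hypot(*d),np.radians(np.degrees(np.arctan2(d[1],d[0]))+67.7),o["grip_force"],o["contact_force"],o["opening"])
E
```

```text
clock: 6.78
ee_pos: [566.5, 33.6, 155.9]
ee_rot: [-0.0, 0.777, 0.63, 0.0]
contact_force: [-4.3, 1.8, 6.7]
opening: 0.171
grip_force: 49.4
104.90683489833833 -0.5952947524580311 49.39194738864899 [-4.347297    1.79245426  6.65781566] 0.17067704665801545
```

On the arc: radius 104.9, halfway, still held. On to the stop, with a little overdrive.

```bash
python3 -m jog '[[[1,0.5,10.5,0,-5.7],[1,0.5,10.5,0,-5.7],[1,0.5,10.5,0,-5.7],[1,0.5,10.5,0,-5.7],[1,0.5,10.5,0,-5.7],[1,0.4,8,0,-5],[1,0,0,0,0]]]'
python3 -m jog '[[[1,0,1.5,0,-0.8],[1,0,1.5,0,0],[1,0,1,0,0],[1,0,0,0,0],[1,0,0,0,0]]]'
python3 - <<'E'
from h import *
o=get_obs(); d=o["ee_pos"][:2]-[588,136.3]; print(np.hypot(*d),np.arctan2(d[1],d[0])+np.radians(67.7),o["moment"])
E
```

```text
clock: 7.37
ee_pos: [625.4, 38.4, 155.9]
ee_rot: [-0.0, 0.563, 0.826, -0.0]
contact_force: [-6.1, -0.3, 5.8]
opening: 0.169
grip_force: 49.4
clock: 7.78
ee_pos: [627.9, 39.4, 155.9]
ee_rot: [-0.001, 0.56, 0.829, -0.001]
contact_force: [-9.0, -0.7, 5.9]
opening: 0.168
grip_force: 49.4
104.76207280538135 0.0017487082047529245 [-0.05178262  1.2337425   0.08990405]
```

```bash
python3 -m jog '[[[1,0,1.5,0,0],[1,0,1.5,0,0],[1,0,0,0,0],[1,0,0,0,0]]]'
python3 - <<'E'
from h import *
s=optics.snapshot("top"); t=optics.snapshot("side"); W=cloud(t); o=get_obs()
r=np.hypot(W[...,0]-623.9,W[...,1]-48.4); p=W[(r<68)&(W[...,2]>115)&(W[...,2]<132)]
A=np.c_[p[:,0]-623.9,p[:,1]-48.4,np.ones(len(p))]; print(np.linalg.lstsq(A,p[:,2],rcond=None)[0],len(p))
print(cv2.minEnclosingCircle(p[p[:,2]>121][:,:2].astype(np.float32)),o["joint_velocities"].round(3),o["ee_pos"])
cv2.imwrite("pics/e.png",np.hstack([cv2.resize(x["pixels"][v:v+130,u:u+130],(400,400)) for x,v,u in((s,120,190),(t,160,195))]))
E
```

```text
clock: 8.12
ee_pos: [628.6, 39.7, 155.8]
ee_rot: [-0.003, 0.56, 0.829, -0.003]
contact_force: [-22.3, -4.6, 9.3]
opening: 0.165
grip_force: 50.4
[ 8.89301618e-03 -1.49971524e-02  1.27639302e+02] 950
((624.177001953125, 48.43701171875), 67.6438217163086) [-0.002  0.001  0.002  0.002 -0.    -0.   ] [628.5436549   39.70137146 155.80930576]
```

View pics/e.png

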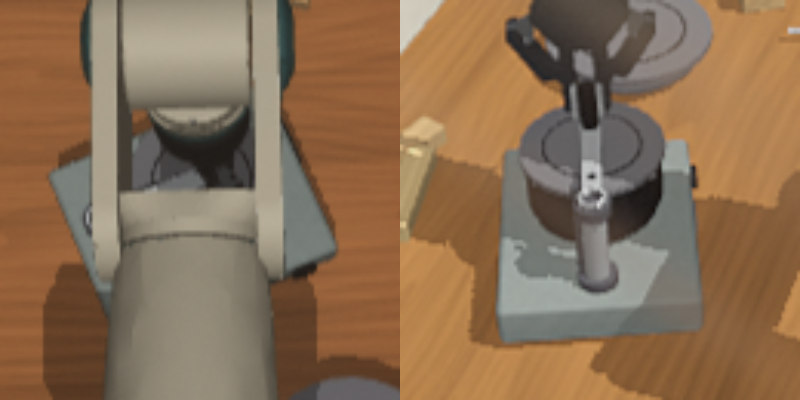

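The side half shows the bar running from the pivot (593,195) across the lid's centre with the peg gripped at (588,100). The lid is still home, and the force climbing to 22 N with almost no movement shows the keeper is at its stop. Handing in.

```bash
python3 -c "
from rig import order; print(order.sign_off())"
```

```text
the job is handed in; nothing more can be done
None
```

The lid is pressed home and level, the gripper is holding the keeper arm hard against its stop, and the job was handed in at about 8 s; no verdict came back.

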